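# Clear the test rest and set the push gauge on its mark

## Task

First pick the black rubber boot off the sloping metal test rest and drop it into the basket. Then take the spring push gauge out of its wooden stand and hold it square to the sloping face of the rest, with the plunger's tip inside the marked ring that the boot was covering, pressing gently so that the plunger is about half way in; never push it in all the way, and leave the other two boots where they stand. Finish while holding the gauge there in the gripper: do not put it down or let go.

Things in the scene. Friction and masses are not known exactly. Their poses are not given: they have to be found in the camera images.
- rest: fixed test rest: an aluminium plate 120 mm up the slope x 150 mm wide on a dark base (about 120 x 150 mm). Its face rises 15 degrees toward the rest's +x and is 40 mm above the table over the origin. A lip along the low (-x) edge stands 8 mm off the face. Origin on the table under the middle; z up, y along the lip
- mark (a point): centre of the marked ring on the sloping face, 19 mm down the slope from the middle of the plate, about 35 mm above the table. The ring is a dark line, 20 mm inner and 26 mm outer diameter, with a centre dot; at the start the boot covers it. z is the outward normal of the face (15 degrees from vertical, leaning to the rest's -x), y runs along the lip
- boot: the finished boot: a short black rubber cup, round, 63 mm diameter and 43 mm high, 80 g or so (rigid enough to pinch across its outside), standing on the sloping face near its lip, over the ring. Origin: centre of its underside; z along its axis (square to the face at the start)
- basket: fixed moulded basket, open at the top, 235 mm (x) x 152 mm (y) and 118 mm high; inside clear space 200 x 102 mm, floor 2 mm up. Origin: centre of its underside, z up
- stand: fixed gauge stand: wooden block 64 x 64 mm on a 96 x 96 x 8 mm steel plate, its top 62 mm above the table, with an upright 24 mm hole through the middle. Origin: centre of its underside, z up
- gauge: round spring push gauge, about 130 g, hanging by its collar in the stand's hole. Origin: on its axis, at the collar's underside; z toward the butt end. Collar 34 mm dia. from z = 0 to 6 mm, grip 24 mm dia. from 6 to 72, black cap 27 mm dia. from 72 to 83; below the collar a 20 mm barrel to z = -30 and an 8 mm plunger to z = -45 mm. Pull it straight up 50 mm or more to clear the stand
- tip (a point): middle of the flat end of the plunger, on the gauge's axis 45 mm below its origin when the spring is not pressed; same axes as the gauge
- plunger (a joint): how far the plunger is pushed into the barrel (m): 0 out, 0.010 at its stop. The spring takes about 1 N to start and 0.5 N more for each millimetre
- boot_b: another boot like the first (63 mm diameter, 43 mm high), standing on the table behind the rest: leave it. Origin: centre of its underside
- boot_c: a third boot (62 mm diameter, 40 mm high), standing on the table behind the rest: leave it. Origin: centre of its underside

How it is judged:
By the outcome, as a careful person would: the job done as asked, in the order asked, and still so for the second after the job is handed in, while the arm keeps its last pose, push and grip.
It also fails if it takes over 53 s, if anything falls off the work surface, if the arm or the gripper's body presses on something with over 40 N, if the wrist force passes 120 N, or if a joint passes its speed limit or range.

## Robot

A 7-joint arm with a two-finger parallel gripper is mounted at the origin on the work surface; the furniture and walls round the work are solid. World frame = base frame: x ahead of the robot, y to its left, z up, the work surface at z = 0. Lengths are in m, angles in rad, forces in N, time in s.
With the tool pointing down it reaches from about 0.425 to 0.925 m from the base axis. Payload 6.8 kg.
Tool frame: the origin (TCP) lies where the fingers leave the gripper's body, on its centre line; the fingertips stand 73 mm ahead of it and the grasp point (between the pads) lies 54 mm ahead of it; z points along the fingers, y is the line along which they close (so a half turn about z gives the same grasp; the last joint's range is limited). The gripper opens to 85 mm and grips with 20 to 120 N. Pads are 22 mm wide; open, the fingers measure 114 mm over their backs; the gripper's body (76 mm by 85 mm) begins 54 mm behind the grasp point. The pads swing forward as they close: fully open they stand 13 mm farther back than shut.
Start: joints at [-1.449, 0.477, 0.022, 1.555, -0.011, 1.109, -0.083], TCP at [0.154, 0.657, 0.304] pointing down, gripper open.
Joint ranges: [-2.96, 2.96], [-0.34, 2.1], [-1.41, 1.46], [0.24, 2.44], [-1.37, 4.51], [0.17, 1.92], [-2.96, 2.96]. Speed limits (rad/s): [2.39, 2.39, 3.14, 3.14, 3.14, 3.14, 3.14].

## Interface

Orientations are given as a rotation vector (axis times angle).
In Python, from bench import r gives the robot as it stands.
- The arm moves only by the shell command python3 drive.py [OPENING] [FORCE], which reads ROWS from standard input. ROWS is a JSON list of rows, 1 to 5 of them, each of 6 numbers: dx, dy, dz in m, then a rotation vector rx, ry, rz in rad; each row is the pose to reach, as a shift and turn from the pose commanded when the command began, along the tool's axes at that moment; what a row does not reach only later rows make up. A row lasts 1/10 s, in which the tool goes at most 0.05 m and 0.15 rad, less where a joint would pass 70% of its speed; a pose out of reach is approached as far as the arm can. OPENING is the finger opening in m, set as the command begins (- or left out keeps the last). The fingers move at their own pace and stop on an object; FORCE is the grip in N (left out, the last holds). Time passes only in rows, so rows that do not move let the fingers close. It prints the time, the measured TCP pose, the force, the opening and the grip force at its end. Input that does not fit is refused with a message, and nothing moves.
- r.get_obs(): the state, without advancing time (a new reading comes with each control period).
- r.grab_frame(name): name is "scene" or "top"; returns (picture, depth): 420x560x3 uint8, blue, green, red; 420x560 float32, m along the optical axis (not along the pixel's ray), 0 where there is no reading.
- r.camera_info(name): a dict with "camera_matrix" (3x3 intrinsics, pixels), "k1" (the pictures are not rectified: a ray, as slopes to the right and down, at radius r is drawn at 1 + k1 r^2 times it, then the intrinsics apply), "R" (3x3) and "t" (3): a world point X has camera coordinates R X + t. Camera axes: x right, y down, z forward; pixel columns grow to the right and rows downward; lengths in m; the calibration is good to about 2 mm. A picture is of the moment at which its call begins. camera_info takes no time and is no camera call.
- r.hand_in(): hands the job in; it is judged then, once.
The state is a dict: "clock": time; "joints": joint angles; "qvel": joint speeds; "tau": joint torques, N m; "tcp_pos": TCP position; "orientation": TCP orientation; "contact_force": force on the tool from outside, world axes, zero at the start; "moment": the same for the moment, N m; "grip_width": finger opening in m; "gripper_force": force on a finger pad.
Only numpy, scipy, OpenCV 4.12 (cv2) and the standard library are available. Lean on these libraries where they do the work, as an engineer would, in place of code of your own. Each camera call takes 0.05 s, during which the arm holds its last target. There are 200 camera calls.

## Working session

There is one attempt and no reset: what is moved stays moved. The work goes in short steps, Python scripts to look and compute and a shell command to move; the robot and the scene stay as the last step left them, time stands still between calls to the robot, and variables do not carry over. Pictures are saved under pics/ and viewed, at most 10 in all, crops included, and the job is handed in when it is done.

```bash
ls; mkdir -p pics
python3 - <<'E'
from bench import r
import cv2,numpy as np
o=r.get_obs();print(o)
for n in("scene","top"):
    p,d=r.grab_frame(n);cv2.imwrite(f"pics/{n}0.png",p);np.savez(f"pics/{n}0.npz",p=p,d=d);print(n,r.camera_info(n))
E
```

```text
bench.py
drive.py
pics
{'clock': 0.0, 'joints': array([-1.4491222 ,  0.4778347 ,  0.02231871,  1.55645913, -0.01148349,
        1.10929565, -0.08309354]), 'qvel': array([ 1.48480580e-03, -4.77986729e-04, -1.31638725e-04, -5.27938690e-05,
        1.70868134e-03, -2.46839972e-04,  1.64400105e-04]), 'tau': array([-9.10421750e-04, -5.96436310e+01,  1.60744373e+00, -2.81192440e+01,
        1.23478522e-02,  9.36484372e-03,  4.24080474e-05]), 'tcp_pos': array([0.1536278 , 0.65680992, 0.30289875]), 'orientation': array([-3.60042503e-01, -3.12082215e+00,  2.93347110e-03]), 'contact_force': array([-0.58098184,  0.70013127,  0.62388749]), 'moment': array([0.01645613, 0.03612387, 0.00360599]), 'gripper_force': 0.0, 'grip_width': 0.08536469707670136}
scene {'camera_matrix': array([[386.50042295,   0.        , 280.31869975],
       [  0.        , 386.50042295, 209.93457809],
       [  0.        ,   0.        ,   1.        ]]), 'k1': 0.011285916162894382, 'R': array([[ 0.47456222, -0.88016633,  0.00989604],
       [-0.58154062, -0.32195112, -0.74709972],
       [ 0.66075806,  0.34879035, -0.66463831]]), 't': array([-0.2758122 ,  0.4131426 ,  0.58386828])}
top {'camera_matrix': array([[442.00388148,   0.        , 282.01231887],
       [  0.        , 442.00388148, 208.31148735],
       [  0.        ,   0.        ,   1.        ]]), 'k1': -0.10120243335294965, 'R': array([[ 0.02250282, -0.99967403,  0.01206089],
       [-0.99516629, -0.02355159, -0.09533827],
       [ 0.09559124, -0.00985722, -0.99537187]]), 't': array([-0.01115975,  0.59122552,  1.21558512])}
```

View pics/scene0.png

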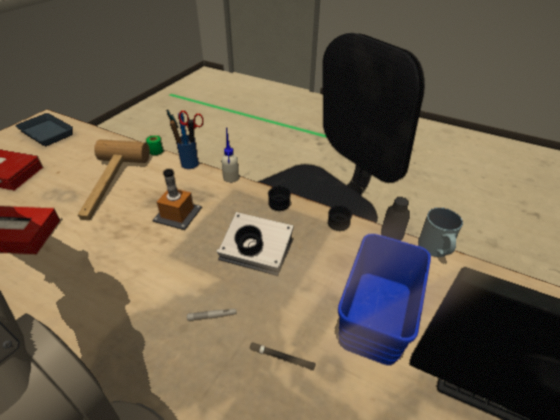

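View pics/top0.png

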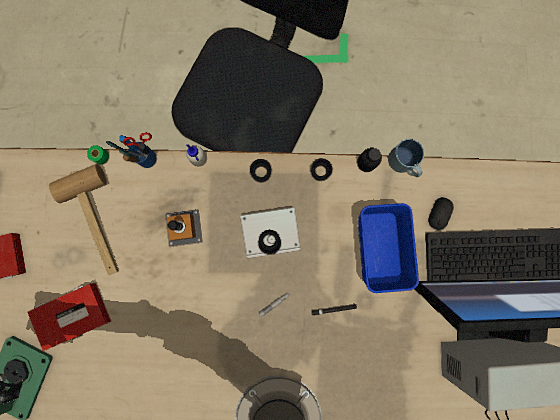

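The scene view shows the rest near (257,242) with the boot at (249,240), the stand and gauge at (175,200), the basket at (385,295), and boots b and c at (279,197) and (340,217). In the top view the rest is at (270,232), the boot at (269,241), the stand at (183,227), the basket at (388,248), and the loose boots at (260,170) and (321,169).

```bash
cat > h.py <<'E'
import cv2,numpy as np
from bench import r
def rays(n,uv):
    c=r.camera_info(n);u=cv2.undistortPoints(np.float64(uv).reshape(-1,1,2),c["camera_matrix"],np.array([c["k1"],0,0,0.]))[:,0]
    R=c["R"];d=np.c_[u,np.ones(len(u))]@R;return -R.T@c["t"],d   # d: unit depth
def plane(n,uv,p,nn):
    o,d=rays(n,uv);s=((np.array(p)-o)@nn)/(d@np.array(nn));return o+d*s[:,None]
def onz(n,uv,z):return plane(n,uv,[0,0,z],[0,0,1.])
def cloud(n,dep):
    h,w=dep.shape;v,u=np.mgrid[:h,:w];o,d=rays(n,np.c_[u.ravel(),v.ravel()]);return (o+d*dep.reshape(-1,1)).reshape(h,w,3)
E
python3 - <<'E'
from h import *
np.set_printoptions(precision=4,suppress=True)
D={n:np.load(f"pics/{n}0.npz") for n in("top","scene")}
t,d=D["top"]["p"],D["top"]["d"];hsv=cv2.cvtColor(t,cv2.COLOR_BGR2HSV);P=cloud("top",d)
print("table z",np.median(P[260:290,150:230,2]))
# plate
def big(m,roi):
    x0,x1,y0,y1=roi;k=np.zeros_like(m);k[y0:y1,x0:x1]=m[y0:y1,x0:x1]
    c,_=cv2.findContours(k,cv2.RETR_EXTERNAL,cv2.CHAIN_APPROX_NONE);return max(c,key=cv2.contourArea)
roi=(225,315,190,275)
m=((hsv[...,1]<40)&(hsv[...,2]>130)).astype(np.uint8);m=cv2.morphologyEx(m,cv2.MORPH_CLOSE,np.ones((5,5)))
c=big(m,roi);rc=cv2.boxPoints(cv2.minAreaRect(c));print("plate px",rc,cv2.contourArea(c),cv2.approxPolyDP(c,6,True)[:,0].tolist())
k=np.zeros(m.shape,np.uint8);cv2.drawContours(k,[c],-1,1,-1);k=cv2.erode(k,np.ones((5,5)))
q=P[(k>0)&(hsv[...,1]<40)&(hsv[...,2]>130)&(d>0)];A=np.c_[q[:,:2],np.ones(len(q))];s=np.linalg.lstsq(A,q[:,2],rcond=None)[0];print("plane",s,np.degrees(np.arctan(np.hypot(*s[:2]))),"yaw up",np.degrees(np.arctan2(s[1],s[0])),np.std(A@s-q[:,2]))
nn=np.array([-s[0],-s[1],1]);w=plane("top",rc,[0,0,s[2]],nn);print(w,w.mean(0));print(np.linalg.norm(np.roll(w,-1,0)-w,axis=1))
blk=(hsv[...,2]<70).astype(np.uint8)
for nm,ro,z in(("boot",(250,290,222,262),.08),("b",(245,275,155,185),.043),("c",(308,336,155,184),.04),("cap",(165,192,215,240),.145)):
    c=big(blk,ro);(x,y),rad=cv2.minEnclosingCircle(c);print(nm,x,y,rad,cv2.contourArea(c),onz("top",[[x,y]],z), onz("top",[[x+rad,y]],z)[0]-onz("top",[[x,y]],z)[0])
    mm=np.zeros(m.shape,np.uint8);cv2.drawContours(mm,[c],-1,1,-1);z_=P[(mm>0)&(d>0)];print("  z pct",np.percentile(z_[:,2],[5,25,50,75,90,97]), z_[z_[:,2]>np.percentile(z_[:,2],70)].mean(0))
bl=((hsv[...,0]>100)&(hsv[...,0]<130)&(hsv[...,1]>150)).astype(np.uint8);c=big(bl,(345,425,190,305));rc=cv2.minAreaRect(c);b=onz("top",cv2.boxPoints(rc),.118);print("basket",b.mean(0),b,np.linalg.norm(np.roll(b,-1,0)-b,axis=1))
og=((hsv[...,0]>5)&(hsv[...,0]<22)&(hsv[...,1]>150)).astype(np.uint8);c=big(og,(160,206,200,250));rc=cv2.minAreaRect(c);b=onz("top",cv2.boxPoints(rc),.062);print("stand",rc,b.mean(0),np.linalg.norm(np.roll(b,-1,0)-b,axis=1),b[1]-b[0])
cv2.imwrite("pics/c1.png",np.hstack([cv2.resize(t[200:260,150:210],(390,390),interpolation=2),cv2.resize(t[200:265,235:305],(400,390),interpolation=2)]))
E
```

```text
table z -0.0002483016502743407
plate px [[239.7688 215.4971]
 [293.8729 207.1734]
 [300.3931 249.5549]
 [246.289  257.8786]] 1929.0 [[294, 208], [240, 216], [247, 257], [266, 254], [259, 235], [267, 245], [280, 237], [276, 253], [299, 249]]
plane [ 0.2585  0.0468 -0.0969] 14.720822273356122 yaw up 10.26340834486265 0.002583767363712011
[[ 0.5662  0.1184  0.055 ]
 [ 0.5927 -0.0299  0.0549]
 [ 0.4768 -0.0517  0.024 ]
 [ 0.4502  0.0992  0.0241]] [0.5215 0.034  0.0395]
[0.1506 0.1219 0.1532 0.1216]
boot 269.753173828125 241.36392211914062 12.386941909790039 403.5 [[0.4967 0.0338 0.08  ]] [ 0.0008 -0.0332  0.    ]
  z pct [0.0314 0.0397 0.0518 0.0685 0.0802 0.0836] [0.4977 0.037  0.0757]
b 260.5 170.0 11.543496131896973 363.0 [[0.6964 0.0654 0.043 ]] [ 0.0008 -0.0324  0.    ]
  z pct [-0.0024  0.0085  0.0169  0.0398  0.0427  0.0446] [0.6982 0.0681 0.042 ]
c 320.5625 169.28125 11.295365333557129 345.5 [[ 0.7033 -0.1036  0.04  ]] [ 0.0008 -0.0319  0.    ]
  z pct [-0.0021  0.0103  0.0171  0.0374  0.0403  0.0424] [ 0.7051 -0.1043  0.0396]
cap 174.5 225.5 7.648629188537598 97.5 [[0.5297 0.2765 0.145 ]] [ 0.0005 -0.0196  0.    ]
  z pct [0.0832 0.1167 0.1423 0.1448 0.146  0.1479] [0.5319 0.2842 0.1459]
basket [ 0.4865 -0.2752  0.118 ] [[ 0.5922 -0.1916  0.118 ]
 [ 0.6079 -0.3387  0.118 ]
 [ 0.3798 -0.3579  0.118 ]
 [ 0.3663 -0.2127  0.118 ]] [0.1479 0.2289 0.1458 0.2269]
stand ((180.57859802246094, 226.5895233154297), (23.789466857910156, 26.102333068847656), 82.40535736083984) [0.5314 0.2791 0.062 ] [0.072  0.0652 0.0716 0.0653] [ 0.0112 -0.0711  0.    ]
```

View pics/c1.png

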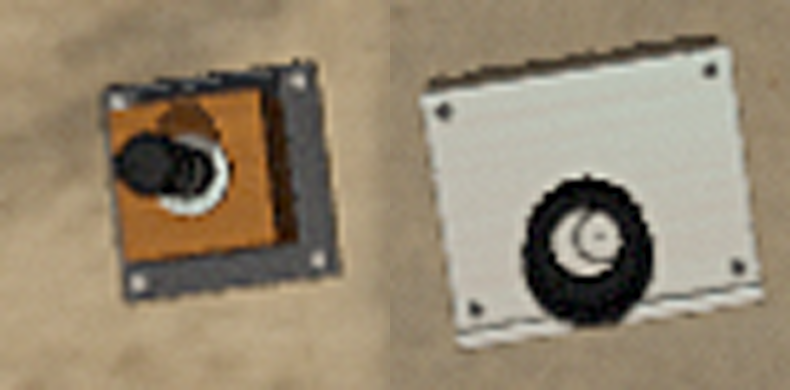

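The crop shows the boot as an open tube: the ring and its dot are visible through it at top pixel (271.4,239.5). The boot outline spans columns 258–281 and rows 230–254. The lip is the light strip on the robot side of the plate.

```bash
cat >> h.py <<'E'
from scipy.spatial.transform import Rotation as Ro
yaw=np.radians(10.2)
ry_=np.array([-np.sin(yaw),np.cos(yaw),0]);rx_=np.array([np.cos(yaw),np.sin(yaw),0])
c15,s15=np.cos(np.radians(15)),np.sin(np.radians(15))
e=c15*rx_+np.array([0,0,s15]);n=-s15*rx_+np.array([0,0,c15])
def face(uvn,uv,c0): return plane(uvn,uv,c0,n)
Rface=np.c_[np.cross(ry_,-n),ry_,-n]          # tool square to face, closing along rest y
Rdown=np.c_[np.cross(ry_,[0,0,-1.]),ry_,[0,0,-1.]]
def rel(p,R):
    o=r.get_obs();R0=Ro.from_rotvec(o["orientation"]).as_matrix()
    d=R0.T@(np.array(p)-o["tcp_pos"]);w=Ro.from_matrix(R0.T@R).as_rotvec()
    print("t %.2f"%o["clock"],"shift",np.round(d,4),"rot",np.round(w,3));return d,w
E
python3 - <<'E'
from h import *
np.set_printoptions(precision=4,suppress=True)
C=np.array([.5215,.034,.040])
print("dot",face("top",[[271.4,239.5]],C),"pred",C-.019*e)
a=plane("top",[[269.6,254.2]],C+n*.043,n)[0];b=face("top",[[269.8,229.7]],C)[0]
print("C from low rim",a-.043*n+.0315*e,"from base edge",b-.0315*e)
D=np.load("pics/scene0.npz");t=D["p"];hsv=cv2.cvtColor(t,cv2.COLOR_BGR2HSV)
k=np.zeros(t.shape[:2],np.uint8);k[215:265,225:275]=(hsv[215:265,225:275,2]<70)
c,_=cv2.findContours(k,0,1);c=max(c,key=cv2.contourArea);print("scene bbox",cv2.boundingRect(c),cv2.minEnclosingCircle(c))
x,y,w,h=cv2.boundingRect(c);print("scene mid",plane("scene",[[x+w/2,y+h/2]],C+n*.0215,n)-.0215*n)
Bt=C-.019*e
rel(Bt+n*.20,Rface);rel(Bt+n*.079,Rface)
E
echo '[[0, 0, 0, 0, 0, 0]]' | python3 drive.py
```

```text
dot [[0.5029 0.0301 0.0349]] pred [0.5034 0.0308 0.0351]
C from low rim [0.5032 0.0409 0.0355] from base edge [0.4997 0.0297 0.0341]
scene bbox (235, 226, 27, 30) ((248.57142639160156, 240.57142639160156), 15.017095565795898)
scene mid [[0.5011 0.0385 0.0348]]
t 0.10 shift [-0.4356 -0.5504  0.0757] rot [-0.055 -0.258 -0.405]
t 0.10 shift [-0.4644 -0.5378  0.1926] rot [-0.055 -0.258 -0.405]
clock: 0.2
tcp_pos: [0.1537, 0.657, 0.3033]
orientation: [-0.36, -3.121, 0.002]
contact_force: [-0.0, 0.1, 1.1]
grip_width: 0.0854
gripper_force: 0.0
```

```bash
for k in 1; do
echo '[[-0.24, -0.07, 0, 0, 0, 0], [-0.24, -0.07, 0, 0, 0, 0], [-0.24, -0.07, 0, 0, 0, 0], [-0.24, -0.07, 0, 0, 0, 0], [-0.24, -0.07, 0, 0, 0, 0]]' | python3 drive.py 0.085
echo '[[-0.1, -0.22, 0, 0, 0, 0], [-0.1, -0.22, 0, 0, 0, 0], [-0.1, -0.22, 0, 0, 0, 0], [-0.1, -0.22, 0, 0, 0, 0], [-0.1, -0.22, 0, 0, 0, 0]]' | python3 drive.py
echo '[[-0.09, -0.22, 0.03, -0.055, -0.258, -0.405], [-0.09, -0.22, 0.03, -0.055, -0.258, -0.405], [-0.09, -0.22, 0.03, -0.055, -0.258, -0.405], [-0.09, -0.22, 0.03, -0.055, -0.258, -0.405], [-0.09, -0.22, 0.03, -0.055, -0.258, -0.405]]' | python3 drive.py
done | grep -v grip
python3 - <<'E'
from h import *
B=np.array([.502,.035,.035]);rel(B+n*.16,Rface);rel(B+n*.079,Rface);print(r.get_obs()["joints"].round(2))
E
```

```text
clock: 0.7
tcp_pos: [0.373, 0.5332, 0.3039]
orientation: [-0.36, -3.121, 0.0]
contact_force: [0.1, 0.9, 0.3]
clock: 1.2
tcp_pos: [0.4191, 0.2944, 0.3039]
orientation: [0.363, 3.121, -0.001]
contact_force: [1.5, -0.6, 0.1]
clock: 1.7
tcp_pos: [0.4552, 0.0597, 0.2736]
orientation: [-0.254, 2.869, 0.036]
contact_force: [0.9, 1.0, -0.8]
t 1.70 shift [ 0.0215 -0.0327  0.0812] rot [ 0.001  0.001 -0.001]
t 1.70 shift [ 0.0216 -0.0328  0.1622] rot [ 0.001  0.001 -0.001]
[-0.57  0.04  0.3   2.24  0.02  0.6   1.46]
```

```bash
echo '[[0.0215, -0.033, 0.06, 0, 0, 0], [0.0215, -0.033, 0.06, 0, 0, 0], [0.0215, -0.033, 0.09, 0, 0, 0], [0.0215, -0.033, 0.09, 0, 0, 0]]' | python3 drive.py
python3 - <<'E'
from h import *
B=np.array([.502,.035,.035]);rel(B+n*.079,Rface);print(r.get_obs()["joints"].round(2),r.get_obs()["tcp_pos"])
p,d=r.grab_frame("scene");cv2.imwrite("pics/a1.png",cv2.resize(p[130:310,150:350],(800,720))[:600])
E
```

```text
clock: 2.1
tcp_pos: [0.4633, 0.0302, 0.1787]
orientation: [-0.255, 2.875, 0.034]
contact_force: [0.1, 0.5, -0.0]
grip_width: 0.085
gripper_force: 0.0
t 2.10 shift [-0.0008 -0.0022  0.0698] rot [ 0.    -0.006 -0.001]
[-0.45  0.24  0.28  2.32 -0.19  0.34  1.73] [0.46327939 0.03018924 0.17866281]
```

View pics/a1.png

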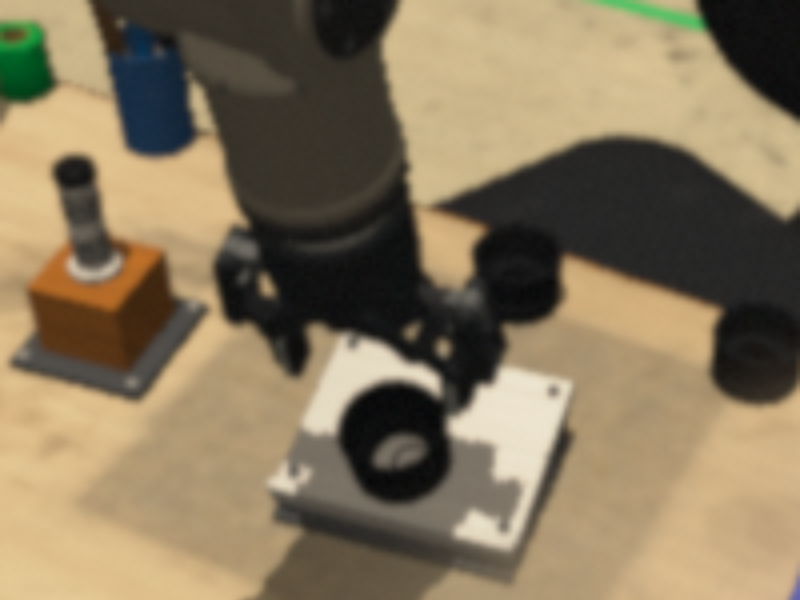

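The open fingers straddle the boot, which sits at about (395,440) in the crop. The gauge is upright in its stand at (80,215).

```bash
echo '[[0, -0.002, 0.035, 0, 0, 0], [0, -0.002, 0.035, 0, 0, 0], [0, -0.002, 0.055, 0, 0, 0], [0, -0.002, 0.068, 0, 0, 0], [0, -0.002, 0.068, 0, 0, 0]]' | python3 drive.py
python3 - <<'E'
from h import *
B=np.array([.502,.035,.035]);rel(B+n*.079,Rface);print(r.get_obs()["joints"].round(2),r.get_obs()["tcp_pos"])
E
```

```text
clock: 2.65
tcp_pos: [0.4823, 0.0325, 0.1164]
orientation: [-0.256, 2.869, 0.037]
contact_force: [-0.6, -0.3, 0.2]
grip_width: 0.0853
gripper_force: 0.0
t 2.65 shift [ 0.0019 -0.0011  0.0048] rot [ 0.002 -0.    -0.   ]
[-0.33  0.4   0.15  2.31 -0.31  0.19  1.85] [0.48230156 0.03254509 0.1164492 ]
```

```bash
echo '[[-0.004, 0, 0.004, 0, 0.08, 0], [-0.004, 0, 0.011, 0, 0.08, 0], [-0.004, 0, 0.011, 0, 0.08, 0]]' | python3 drive.py
echo '[[0, 0, 0, 0, 0, 0], [0, 0, 0, 0, 0, 0], [0, 0, 0, 0, 0, 0], [0, 0, 0, 0, 0, 0], [0, 0, 0, 0, 0, 0]]' | python3 drive.py 0.05 35
echo '[[0, 0, 0, 0, 0, 0], [0, 0, 0, 0, 0, 0], [0, 0, 0, 0, 0, 0]]' | python3 drive.py
python3 - <<'E'
from h import *
B=np.array([.502,.035,.035]);rel(B+n*.079,Rface);print(r.get_obs()["joints"].round(2),r.get_obs()["tcp_pos"])
p,d=r.grab_frame("scene");cv2.imwrite("pics/a2.png",cv2.resize(p[180:280,200:310],(660,600)))
E
```

```text
clock: 2.95
tcp_pos: [0.4894, 0.0338, 0.1069]
orientation: [-0.264, 2.946, 0.027]
contact_force: [-0.4, -0.7, -0.6]
grip_width: 0.085
gripper_force: 0.0
clock: 3.45
tcp_pos: [0.4882, 0.0332, 0.1066]
orientation: [-0.262, 2.949, 0.027]
contact_force: [-3.0, 1.8, 7.6]
grip_width: 0.0627
gripper_force: 36.7
clock: 3.75
tcp_pos: [0.4882, 0.0333, 0.1066]
orientation: [-0.262, 2.949, 0.027]
contact_force: [-3.1, 1.3, 6.8]
grip_width: 0.0628
gripper_force: 36.7
t 3.75 shift [ 0.0056 -0.0007 -0.0058] rot [ 0.002 -0.08  -0.001]
[-0.36  0.44  0.19  2.25 -0.3   0.28  1.84] [0.48819361 0.0332526  0.10658974]
```

View pics/a2.png

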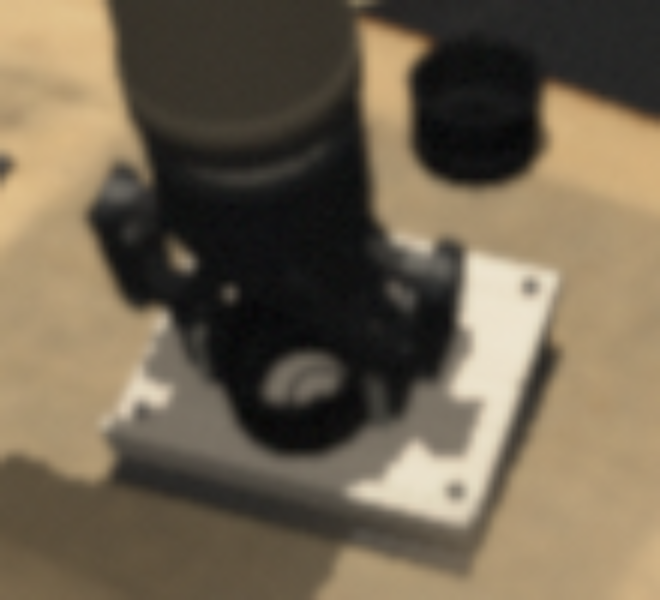

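The picture shows both fingers pinching the boot across its outside at (300,380), with a width of 62.8 mm, so the grasp is good. I'll lift and work out the basket move.

```bash
echo '[[0, 0, -0.02, 0, 0, 0], [0, 0, -0.05, 0, 0, 0], [0, 0, -0.1, 0, 0, 0], [0, 0, -0.15, 0, 0, 0], [0, 0, -0.17, 0, 0, 0]]' | python3 drive.py
python3 - <<'E'
from h import *
a=np.radians(4.8);y=np.array([np.cos(a),np.sin(a),0]);R=np.c_[np.cross(y,[0,0,-1.]),y,[0,0,-1.]]
np.savetxt("pics/Rb.txt",R)
rel([.4865,-.275,.28],R);o=r.get_obs();print(o["joints"].round(2),o["tcp_pos"],o["grip_width"],Ro.from_rotvec(o["orientation"]).as_matrix().round(3))
p,d=r.grab_frame("scene");cv2.imwrite("pics/a3.png",cv2.resize(p[130:290,180:400],(770,560)))
E
```

```text
clock: 4.3
tcp_pos: [0.4588, 0.027, 0.2771]
orientation: [-0.26, 2.943, 0.029]
contact_force: [0.8, 0.1, 0.2]
grip_width: 0.0626
gripper_force: 38.8
t 4.30 shift [ 0.0246 -0.3022 -0.0086] rot [0.158 0.14  1.658]
[-0.58  0.07  0.4   2.2  -0.05  0.69  1.6 ] [0.45875331 0.0270136  0.27706162] 0.06262308417514491 [[-0.967 -0.176  0.183]
 [-0.172  0.984  0.036]
 [-0.186  0.003 -0.982]]
```

View pics/a3.png

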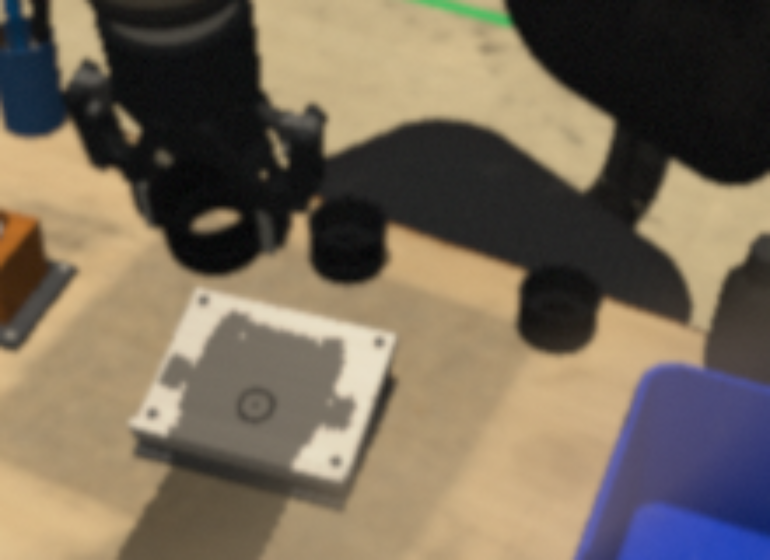

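The boot is held clear of the plate. The ring is uncovered at scene pixel (252.9,245.7), and boots b and c are untouched.

```bash
echo '[[0, -0.05, -0.01, 0.03, 0.03, 0.15], [0, -0.1, -0.01, 0.06, 0.05, 0.3], [0, -0.15, -0.01, 0.08, 0.07, 0.45], [0.01, -0.2, -0.01, 0.08, 0.07, 0.6], [0.01, -0.25, -0.01, 0.08, 0.07, 0.75]]' | python3 drive.py
python3 - <<'E'
from h import *
print("mark by scene",face("scene",[[252.9,245.7]],[.5215,.034,.04]))
rel([.4865,-.275,.28],np.loadtxt("pics/Rb.txt"));o=r.get_obs();print(o["joints"].round(2))
E
```

```text
clock: 4.85
tcp_pos: [0.4895, -0.2203, 0.2801]
orientation: [0.857, 2.919, -0.001]
contact_force: [0.8, 0.2, -1.1]
grip_width: 0.0626
gripper_force: 38.7
mark by scene [[0.50382171 0.03156011 0.03522221]]
t 4.85 shift [-0.0269 -0.0477  0.0014] rot [0.07  0.077 0.915]
[-0.24  0.27  0.65  2.   -0.23  0.84  1.54]
```

```bash
echo '[[-0.01, -0.02, 0, 0.02, 0.02, 0.15], [-0.027, -0.048, 0, 0.03, 0.03, 0.3], [-0.027, -0.048, 0, 0.05, 0.05, 0.45], [-0.027, -0.048, 0, 0.07, 0.07, 0.6], [-0.027, -0.048, 0, 0.07, 0.07, 0.75]]' | python3 drive.py | head -2
python3 - <<'E'
from h import *
rel([.4865,-.275,.28],np.loadtxt("pics/Rb.txt"));o=r.get_obs();print(o["joints"].round(2))
E
```

```text
clock: 5.35
tcp_pos: [0.4877, -0.2736, 0.2813]
t 5.35 shift [-0.001  -0.0016  0.0013] rot [-0.003  0.015  0.173]
[-0.25  0.4   0.83  1.9  -0.34  0.98  0.99]
```

```bash
echo '[[0, 0, 0.03, 0, 0, 0.15], [0, 0, 0.07, 0, 0, 0.17], [0, 0, 0.11, 0, 0, 0.17], [0, 0, 0.135, 0, 0, 0.17], [0, 0, 0.135, 0, 0, 0.17]]' | python3 drive.py
echo '[[0, 0, 0, 0, 0, 0], [0, 0, 0, 0, 0, 0], [0, 0, 0, 0, 0, 0], [0, 0, 0, 0, 0, 0], [0, 0, 0, 0, 0, 0]]' | python3 drive.py .085
echo '[[0, 0, -0.05, 0, 0, 0], [0, 0, -0.1, 0, 0, 0], [0, 0, -0.14, 0, 0, 0], [0, 0, -0.14, 0, 0, 0]]' | python3 drive.py
python3 - <<'E'
from h import *
for nm in("top",):
    p,d=r.grab_frame(nm);cv2.imwrite("pics/a4.png",np.vstack([cv2.resize(p[140:310,150:440],(754,442))]))
S=np.array([.5314,.2791])
rel([.5314,.2791,.30],Rdown);print(r.get_obs()["joints"].round(2))
E
```

```text
clock: 5.85
tcp_pos: [0.4855, -0.2744, 0.1436]
orientation: [2.114, 2.318, -0.021]
contact_force: [0.2, 1.2, 0.6]
grip_width: 0.0628
gripper_force: 38.8
clock: 6.35
tcp_pos: [0.4886, -0.2757, 0.148]
orientation: [2.107, 2.313, -0.016]
contact_force: [0.8, 0.3, -0.7]
grip_width: 0.0851
gripper_force: 0.0
clock: 6.75
tcp_pos: [0.4901, -0.2755, 0.2928]
orientation: [2.103, 2.307, -0.01]
contact_force: [0.0, -0.6, -0.5]
grip_width: 0.085
gripper_force: 0.0
t 6.80 shift [ 0.5468  0.0935 -0.0187] rot [-0.01   0.017 -1.656]
[-0.29  0.41  0.89  1.9  -0.36  1.    0.85]
```

View pics/a4.png

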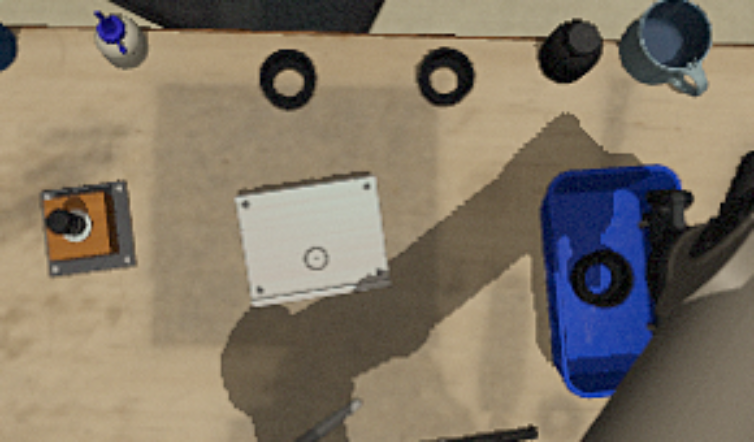

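The boot lies in the basket at crop (600,277), boots b and c still stand, and the ring is at top pixel (271.2,239.2), which agrees with the earlier estimate. Next is the gauge.

```bash
(
echo '[[0.05, 0, -0.015, 0, 0, -0.15], [0.1, 0.02, -0.015, 0, 0, -0.3], [0.15, 0.03, -0.015, 0, 0, -0.45], [0.2, 0.035, -0.015, 0, 0, -0.6], [0.24, 0.04, -0.015, 0, 0, -0.75]]' | python3 drive.py
)|head -2
python3 - <<'E'
from h import *
np.set_printoptions(precision=4,suppress=True)
for nm,px,z in(("cap",(172.6,225.1),.145),("collar",(179.2,226.9),.068),("plate",(183.5,227.6),.008),("block",(179.7,226.6),.062)):print(nm,onz("top",[px],z))
D=np.load("pics/scene0.npz");t=D["p"];P=cloud("scene",D["d"])
q=P[160:215,155:190].reshape(-1,3);q=q[(q[:,2]>.072)&(q[:,2]<.15)&(abs(q[:,0]-.53)<.04)&(abs(q[:,1]-.28)<.04)];print(len(q),q.mean(0))
hi=q[q[:,2]>.143];print("captop",hi.mean(0),len(hi))
rel([.5314,.2791,.30],Rdown);print(r.get_obs()["joints"].round(2),r.get_obs()["tcp_pos"])
E
```

```text
clock: 7.3
tcp_pos: [0.5048, -0.0282, 0.2977]
cap [[0.5306 0.2815 0.145 ]]
collar [[0.5301 0.2814 0.068 ]]
plate [[0.5313 0.2823 0.008 ]]
block [[0.5312 0.2814 0.062 ]]
285 [0.5261 0.2785 0.1156]
captop [0.5292 0.2814 0.1461] 54
t 7.30 shift [ 0.1828  0.2484 -0.007 ] rot [-0.015  0.004 -0.899]
[-0.68  0.24  0.71  2.   -0.17  0.97  0.97] [ 0.5048 -0.0282  0.2977]
```

```bash
(
echo '[[0.035, 0.035, 0, 0, 0, -0.15], [0.07, 0.08, 0, 0, 0, -0.3], [0.1, 0.11, 0, 0, 0, -0.45], [0.12, 0.15, 0, 0, 0, -0.6], [0.15, 0.2, 0, 0, 0, -0.75]]' | python3 drive.py
)|head -2
python3 - <<'E'
from h import *
rel([.5306,.2815,.30],Rdown);print(r.get_obs()["joints"].round(2),r.get_obs()["tcp_pos"])
E
```

```text
clock: 7.8
tcp_pos: [0.5245, 0.2115, 0.2938]
t 7.80 shift [-0.0081  0.0697 -0.0073] rot [-0.016 -0.002 -0.15 ]
[-0.87  0.33  0.46  1.85 -0.15  1.    1.25] [0.52449318 0.21147161 0.29382288]
```

```bash
(
echo '[[-0.008, 0.04, 0, -0.016, 0, -0.15], [-0.008, 0.07, 0, -0.016, 0, -0.15], [-0.008, 0.07, 0.01, -0.016, 0, -0.15], [-0.008, 0.07, 0.01, -0.016, 0, -0.15]]' | python3 drive.py
)|head -2
python3 - <<'E'
from h import *
rel([.5306,.2815,.158],Rdown);print(r.get_obs()["joints"].round(2),r.get_obs()["tcp_pos"])
E
```

```text
clock: 8.2
tcp_pos: [0.5302, 0.2801, 0.2812]
t 8.20 shift [-0.0012  0.0015  0.1231] rot [-0.002 -0.005 -0.005]
[-0.9   0.4   0.4   1.78 -0.18  1.    1.32] [0.53022991 0.28012411 0.28115523]
```

```bash
echo '[[-0.001, 0.0015, 0.04, 0, -0.005, -0.005], [-0.001, 0.0015, 0.08, 0, -0.005, -0.005], [-0.001, 0.0015, 0.11, 0, -0.005, -0.005], [-0.001, 0.0015, 0.123, 0, -0.005, -0.005], [-0.001, 0.0015, 0.123, 0, -0.005, -0.005]]' | python3 drive.py | head -2
python3 - <<'E'
from h import *
rel([.5306,.2815,.158],Rdown)
E
echo '[[0, 0, 0, 0, 0, 0], [0, 0, 0, 0, 0, 0], [0, 0, 0, 0, 0, 0], [0, 0, 0, 0, 0, 0], [0, 0, 0, 0, 0, 0]]' | python3 drive.py 0.015 50
echo '[[0, 0, 0, 0, 0, 0], [0, 0, 0, 0, 0, 0], [0, 0, 0, 0, 0, 0], [0, 0, 0, 0, 0, 0], [0, 0, 0, 0, 0, 0]]' | python3 drive.py
python3 - <<'E'
from h import *
p,d=r.grab_frame("scene");cv2.imwrite("pics/a5.png",cv2.resize(p[130:250,110:270],(800,600)))
E
```

```text
clock: 8.7
tcp_pos: [0.5315, 0.2801, 0.1592]
t 8.70 shift [0.0007 0.0015 0.0012] rot [-0.002  0.001 -0.003]
clock: 9.2
tcp_pos: [0.5327, 0.2824, 0.1616]
orientation: [-0.278, 3.123, 0.003]
contact_force: [-0.6, 0.5, 4.3]
grip_width: 0.0227
gripper_force: 48.6
clock: 9.7
tcp_pos: [0.5327, 0.2824, 0.1616]
orientation: [-0.278, 3.124, 0.003]
contact_force: [-0.5, 0.3, 6.3]
grip_width: 0.0227
gripper_force: 48.7
```

View pics/a5.png

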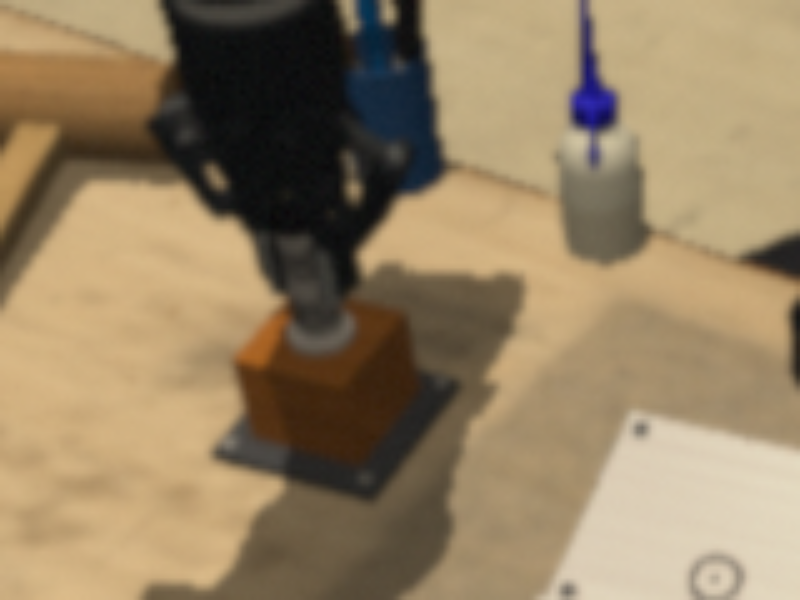

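The fingers hold the grip at (310,280), and the gauge is upright with its collar on the block at (320,330). I'll lift it straight up.

```bash
echo '[[0, 0, -0.02, 0, 0, 0], [0, 0, -0.05, 0, 0, 0], [0, 0, -0.09, 0, 0, 0], [0, 0, -0.12, 0, 0, 0], [0, 0, -0.12, 0, 0, 0]]' | python3 drive.py
python3 - <<'E'
from h import *
M=np.array([.5033,.0309,.035]);rel(M+n*(.1446+.05),Rface);print(r.get_obs()["joints"].round(2),r.get_obs()["tcp_pos"])
E
```

```text
clock: 10.25
tcp_pos: [0.5337, 0.2824, 0.2851]
orientation: [-0.276, 3.118, 0.007]
contact_force: [0.7, -0.5, -1.8]
grip_width: 0.0228
gripper_force: 49.5
t 10.25 shift [ 0.1252 -0.2425  0.0598] rot [ 0.004 -0.25  -0.002]
[-0.9   0.39  0.41  1.78 -0.18  0.99  1.32] [0.5336533  0.28238826 0.28509373]
```

```bash
(
echo '[[0.02, -0.04, 0, 0, -0.05, 0], [0.04, -0.08, 0, 0, -0.1, 0], [0.06, -0.12, 0, 0, -0.15, 0], [0.08, -0.16, 0, 0, -0.2, 0], [0.1, -0.2, 0, 0, -0.25, 0]]' | python3 drive.py
)
python3 - <<'E'
from h import *
M=np.array([.5033,.0309,.035]);rel(M+n*(.1446+.02),Rface);print(r.get_obs()["joints"].round(2),r.get_obs()["tcp_pos"])
E
```

```text
clock: 10.75
tcp_pos: [0.4671, 0.0656, 0.2791]
orientation: [-0.256, 2.876, 0.033]
contact_force: [1.1, 0.8, -0.9]
grip_width: 0.0228
gripper_force: 49.4
t 10.75 shift [ 0.0341 -0.0405  0.0791] rot [-0.    -0.007 -0.001]
[-0.78  0.06  0.52  2.22 -0.01  0.62  1.49] [0.46707313 0.06557759 0.27912363]
```

```bash
(
echo '[[0.025, -0.03, 0.02, 0, -0.007, 0], [0.034, -0.04, 0.045, 0, -0.007, 0], [0.034, -0.0405, 0.07, 0, -0.007, 0], [0.034, -0.0405, 0.079, 0, -0.007, 0], [0.034, -0.0405, 0.079, 0, -0.007, 0]]' | python3 drive.py
)
python3 - <<'E'
from h import *
M=np.array([.5033,.0309,.035]);rel(M+n*(.1446+.02),Rface);print(r.get_obs()["joints"].round(2))
p,d=r.grab_frame("scene");cv2.imwrite("pics/a6.png",cv2.resize(p[180:270,200:310],(733,600),interpolation=2))
p,d=r.grab_frame("top");cv2.imwrite("pics/a6t.png",p)
E
```

```text
clock: 11.25
tcp_pos: [0.4615, 0.0246, 0.1931]
orientation: [-0.254, 2.874, 0.032]
contact_force: [-0.9, -0.4, -1.6]
grip_width: 0.0228
gripper_force: 49.5
t 11.25 shift [ 0.0001 -0.0012 -0.0009] rot [-0.001 -0.005 -0.001]
[-0.62  0.22  0.49  2.32 -0.28  0.38  1.84]
```

View pics/a6.png

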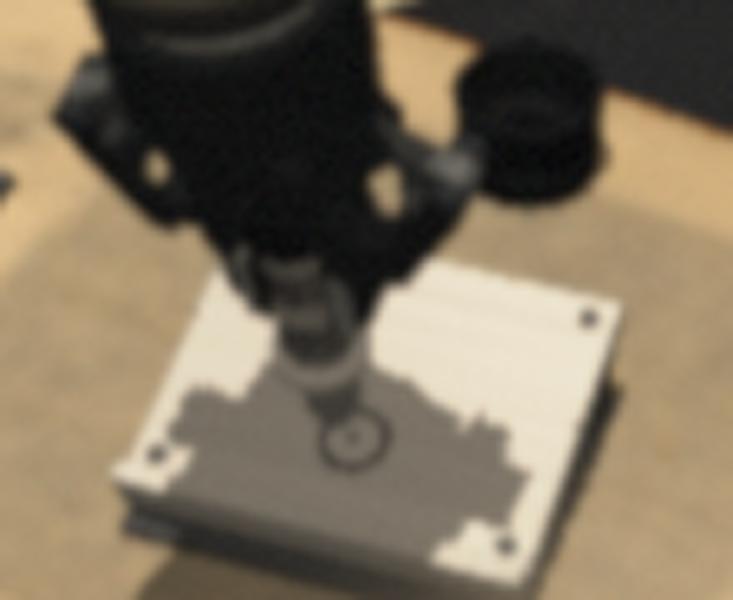

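The collar is near crop (322,362) and the barrel points down-right toward the ring at (354,438). I'll compare this with the projected gauge axis.

```bash
cat >> h.py <<'E'
def proj(nm,X):
    c=r.camera_info(nm);return cv2.projectPoints(np.float64(X).reshape(-1,1,3),cv2.Rodrigues(c["R"])[0],c["t"],c["camera_matrix"],np.array([c["k1"],0,0,0.]))[0][:,0]
E
python3 - <<'E'
from h import *
np.set_printoptions(precision=1,suppress=True)
o=r.get_obs();R=Ro.from_rotvec(o["orientation"]).as_matrix();z=R[:,2]
X=[o["tcp_pos"]+z*a for a in(.0936,.0996,.1296,.1446)]
p,d=r.grab_frame("scene")
u=proj("scene",X+[np.array([.5033,.0309,.035])]);s=12;x0,y0=230,215
im=cv2.resize(p[y0:y0+50,x0:x0+60],(720,600),interpolation=cv2.INTER_CUBIC);im=cv2.convertScaleAbs(im,alpha=1.6,beta=0)
for a in u: cv2.circle(im,tuple(int(v) for v in ((a-[x0,y0])+.5)*s),3,(0,0,255),-1)
cv2.imwrite("pics/a7.png",im);print(u,((u-[x0,y0])+.5)*s)
E
```

```text
[[248.4 229.6]
 [248.8 231. ]
 [250.6 237.9]
 [251.5 241.1]
 [253.  246. ]] [[227.3 181.5]
 [231.8 198.5]
 [253.7 280.3]
 [264.2 319.5]
 [282.3 378.1]]
```

View pics/a7.png

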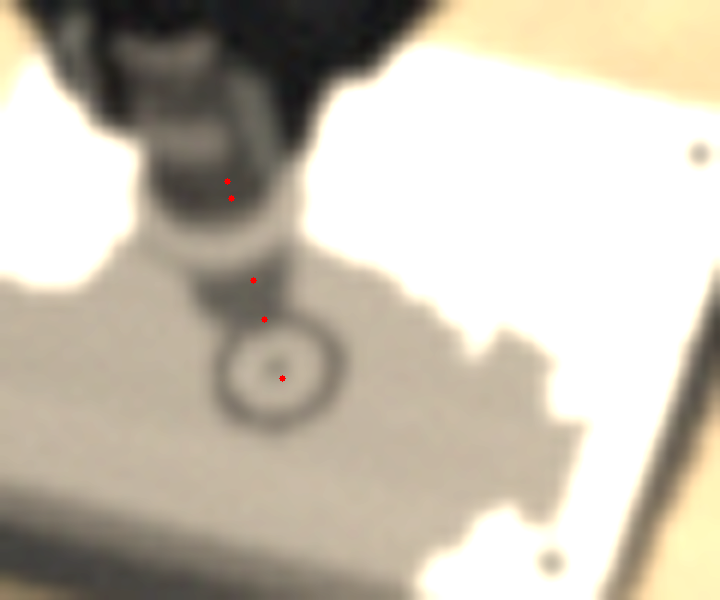

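Projection and picture agree to about 1.5 mm: the ring is observed at (278,370) and predicted at (282,378), and the gauge axis sits about 10 px left of its prediction. I'll correct slightly, then approach while averaging the force.

```bash
cat > f.py <<'E'
from h import *
F=[];Z=[]
M=np.array([.5033,.0309,.035])
for i in range(8):
    r.grab_frame("top");o=r.get_obs();F.append(o["contact_force"]@n);Z.append((o["tcp_pos"]-M)@n)
print("F·n %.2f sd %.2f  height above face of nominal tip %.1f mm (sd %.2f)"%(np.mean(F),np.std(F),(np.mean(Z)-.1446)*1e3,np.std(Z)*1e3),"grip",o["grip_width"],"clock",o["clock"]);rel(M+n*.1396,Rface)
E
python3 f.py
echo '[[-0.001, -0.001, 0.006, 0, -0.004, 0], [-0.001, -0.001, 0.012, 0, -0.004, 0], [-0.001, -0.001, 0.016, 0, -0.004, 0], [-0.001, -0.001, 0.016, 0, -0.004, 0]]' | python3 drive.py | tail -3
python3 f.py
```

```text
F·n -1.13 sd 0.42  height above face of nominal tip 21.0 mm (sd 0.09) grip 0.022637106648736974 clock 11.8
t 11.80 shift [ 0.0022 -0.0017  0.0259] rot [ 0.001  0.    -0.001]
contact_force: [0.1, -0.4, -1.3]
grip_width: 0.023
gripper_force: 49.5
F·n -1.10 sd 0.29  height above face of nominal tip 4.6 mm (sd 0.20) grip 0.022952213747681728 clock 12.6
t 12.60 shift [ 0.0032 -0.0006  0.0097] rot [ 0.     0.004 -0.001]
```

```bash
echo '[[0.001, 0, 0.002, 0, 0, 0], [0.001, 0, 0.0035, 0, 0, 0], [0.001, 0, 0.0035, 0, 0, 0]]' | python3 drive.py | head -1
python3 f.py
echo '[[0, 0, 0.001, 0, 0, 0], [0, 0, 0.002, 0, 0, 0], [0, 0, 0.002, 0, 0, 0]]' | python3 drive.py | head -1
python3 f.py
```

```text
clock: 12.9
F·n -1.50 sd 0.26  height above face of nominal tip 1.1 mm (sd 0.05) grip 0.02234362427772533 clock 13.3
t 13.30 shift [ 0.0021 -0.0005  0.0061] rot [ 0.     0.004 -0.001]
clock: 13.6
F·n -0.06 sd 0.35  height above face of nominal tip -0.8 mm (sd 0.02) grip 0.023029444961308827 clock 14.0
t 14.00 shift [ 0.0021 -0.0006  0.0042] rot [ 0.     0.004 -0.001]
```

```bash
echo '[[0, 0, 0.001, 0, 0, 0], [0, 0, 0.002, 0, 0, 0], [0, 0, 0.002, 0, 0, 0]]' | python3 drive.py | head -1
python3 f.py
echo '[[0, 0, 0.001, 0, 0, 0], [0, 0, 0.0015, 0, 0, 0], [0, 0, 0.0015, 0, 0, 0]]' | python3 drive.py | head -1
python3 f.py
```

```text
clock: 14.3
F·n 1.08 sd 0.49  height above face of nominal tip -2.9 mm (sd 0.02) grip 0.023053100127406165 clock 14.7
t 14.70 shift [ 0.0021 -0.0006  0.0021] rot [ 0.     0.004 -0.001]
clock: 15.0
F·n 2.16 sd 0.55  height above face of nominal tip -4.4 mm (sd 0.01) grip 0.02293221838205962 clock 15.4
t 15.40 shift [ 0.0021 -0.0006  0.0006] rot [ 0.     0.004 -0.001]
```

```bash
echo '[[0, 0, 0.0006, 0, -0.002, 0], [0, 0, 0.0006, 0, -0.002, 0], [0, 0, 0.0006, 0, -0.002, 0]]' | python3 drive.py | head -1
python3 f.py
```

```text
clock: 15.7
F·n 2.05 sd 0.46  height above face of nominal tip -5.0 mm (sd 0.01) grip 0.022739521819340438 clock 16.1
t 16.10 shift [ 0.002  -0.0006 -0.    ] rot [ 0.     0.006 -0.001]
```

```bash
python3 -c "
from bench import r
print(r.hand_in())"
```

```text
the job is handed in; nothing more can be done
None
```

The job is handed in, with no verdict shown: the boot is in the basket, and the gripper holds the gauge square to the face, tip on the ring and plunger about 4.5–5 mm in. Tip position and plunger depth come from pose and force readings; I had no picture views left for the final hold.

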